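# Load a coupling into the parts washer with the slot scoop

## Robot

A 6-joint arm with a two-finger parallel gripper is mounted at the origin on the work surface. World frame = base frame: x ahead of the robot, y to its left, z up, the work surface at z = 0. Lengths are in m, angles in rad, forces in N, time in s.
With the tool pointing down it reaches from about 0.325 to 0.775 m from the base axis. Payload 5.5 kg.
Tool frame: the origin (TCP) lies between the finger pads; the fingertips stand 8 mm ahead of it and the grasp point (between the pads) lies 11 mm behind it (tcp_to_tips is the distance from the TCP to the fingertips, in m); z points along the fingers, y is the direction in which the jaws open and shut (so a half turn about z gives the same grasp; the last joint's range is limited). The gripper opens to 88 mm and grips with 3 to 60 N. Pads are 20 mm wide; open, the fingers measure 115 mm over their backs; the gripper's body (75 mm by 178 mm) begins 61 mm behind the grasp point.
Start: joints at [-1.192, 0.091, 1.231, -0, 1.82, -0.057], TCP at [0.253, -0.544, 0.231] pointing down, gripper open.
Joint ranges: [-2.87, 2.87], [-0.86, 2.18], [0.17, 2.46], [-1.51, 4.65], [0.06, 2.69], [-2.65, 2.65]. Speed limits (rad/s): [2.57, 2.57, 3.01, 3.14, 3.14, 3.14].

## Interface

Orientations are given as a unit quaternion [w, x, y, z].
In Python, from bench import * gives the robot as it stands. Calls block until the motion is done:
- move_to(position, orientation): joint-space move of the TCP to a pose.
- move_l(position, speed=0.15, orientation=None): straight line of the TCP; orientation=None keeps the orientation; speed is the mean speed in m/s.
- movej(angles): joint-space move.
- gripper_open() and close(): open the fingers fully, or close them until they stop; the grip force is fixed at half the most.
- hold(seconds).
- inverse_kinematics(position, orientation): joint angles nearest the present ones, or None.
- state(): the state.
- get_image(name): name is "scene" or "top"; returns a dict with "frame" (480x640x3 uint8, blue, green, red), "depth" (480x640 float32, m along the optical axis (not along the pixel's ray), 0 where there is no reading), "camera_matrix" (3x3 intrinsics, pixels), "view" (4x4, takes a point from world to camera coordinates). Camera axes: x right, y up, looking along -z (the intrinsics and any distortion apply to the point x, -y, -z); pixel columns grow to the right and rows downward; lengths in m; the calibration is good to about 2 mm. A picture is of the moment at which its call begins.
A pose or a line that the arm cannot do raises IKError and nothing moves.
- job_done(): hands the job in, once; it reports no verdict.
The state is a dict: "time": time; "joint_pos": joint angles; "dq": joint speeds; "joint_torque": joint torques, N m; "ee_pos": TCP position; "ee_rot": TCP orientation; "ft_force": force on the tool from outside, world axes, zero at the start; "moment": the same for the moment, N m; "finger_gap": finger opening in m.
Only numpy, scipy, OpenCV 4.12 (cv2) and the standard library are available. Lean on these libraries where they do the work, as an engineer would, in place of code of your own. Each camera call takes 0.05 s, during which the arm holds its last target.

## Task

The brass coupling lies in the red-handled scoop. Slide the scoop's boat level through the slot in the parts washer's steel cover without touching the cover, and tip the coupling out into the basket inside; the basket may hang at any depth, so feel gently for the yellow plate at its far end first. Then draw the scoop out, again without touching the cover, lay it flat and right side up on the black mat and let go of it; leave everything else on the bench where it is.

Things in the scene. Friction and masses are not known exactly. Their poses are not given: they have to be found in the camera images.
- scoop: Loading scoop, 251 mm long, about 0.16 kg. Origin: underside of the handle at its middle; +x runs along the scoop to its nose, z up when it lies flat. Red handle: flat-sided bar, x -35 to 35, 14 mm wide (y), z 0 to 32. Then a round steel neck of 8 mm diameter, axis at z 13.5, and the boat, x 170 to 216, 36 mm wide, its underside at z 0
- scoop_nose (a point): Front end of the scoop's boat, at scoop x 216, y 0, z 13.5. Boat: open steel tray, floor 3 mm thick, walls 3 mm: rear to z 17, nose to z 15, -y side to z 20. On the +y side (left, seen from the handle) there is only a lip 2.5 mm above the floor: the coupling rolls out over it when the scoop is rolled about its long axis, +y side down, by more than about 38 degrees (50 is sure)
- coupling: brass pipe coupling, a round piece 24 mm in diameter and 32 mm long, about 55 g, lying in the boat along the scoop (its x is its axis), free to slide about 4 mm either way. Origin: its centre. In the boat its top is 27 mm above the scoop's underside
- washer: Parts washer, a closed blue cabinet, fixed, 204 mm deep (x 0 to 204), 240 wide (y -120 to 120), 240 high, with a clear window in its top. Origin: on the bench under the middle of its front; x points into the cabinet, away from the slotted front. A white basket hangs on rails inside; what misses the basket falls to the cabinet's floor at z 10
- slot_sill (a point): Middle of the slot's lower edge, washer x 0, y 0, z 120. Behind it the white basket was left anywhere along its rails: bottom at z 40 of the washer, inside 54 mm long (x) and 170 wide, side walls to z 100, front wall to z 80. Under 40 N it does not slide. Its far end is closed by the yellow plate
- slot_head (a point): Middle of the slot's upper edge, washer x 0, y 0, z 160. Behind it the basket's upright yellow end plate, z 42 to 192, faces the slot somewhere from washer x 85 to 155: where is not told, feel for it. It is spring-backed: gives 12 mm at about 0.4 N per mm, then stops hard. The basket's room is the 54 mm before its face
- cover: The washer's front: fixed steel plate 4 mm thick, 240 x 240 mm, with one slot 50 mm wide and 40 mm high, ringed in orange. Origin: centre of the slot, on the plate's outer face, 140 mm above the bench, midway across the plate; x points into the washer, y left, z up
- mat: black rubber mat, 300 x 140 x 3 mm, fixed on the bench, long side along its x. Origin: centre of its underside. The scoop starts on it
- spare: Bystander: bare steel pipe coupling, the same size as the brass one, standing on end on the bench: not wanted
- elbow: Bystander: white plastic elbow fitting, legs 40 mm, 28 mm high
- screwdriver: Bystander: screwdriver lying on the bench
- wrench: Bystander: open wrench lying on the bench
- hammer: Bystander: hammer lying on the bench
- jar: Bystander: closed glass jar with blue cap, 70 mm across, 85 mm high
- can: Bystander: green can, 66 mm across, 150 mm high

How it is judged:
By the outcome, as a careful person would: the job done as asked, in the order asked, and still so for the second after the job is handed in, with the robot touching nothing.
It also fails if it takes over 72 s, if anything falls off the work surface, if the arm or the gripper's body presses on something with over 40 N, if the wrist force passes 120 N, or if a joint passes its speed limit or range.

## Working session

There is one attempt and no reset: what is moved stays moved. The work goes in short steps, each a Python script; the robot and the scene stay as the last script left them, time stands still between calls to the robot, and variables do not carry over. Pictures are saved under pics/ and viewed, and the job is handed in when it is done.

```bash
ls; mkdir -p pics; python3 - <<'E'
from bench import *
import cv2,numpy as np,pickle
for n in("scene","top"):
    d=get_image(n); cv2.imwrite(f"pics/{n}0.png",d["frame"]); pickle.dump(d,open(f"{n}0.pkl","wb"))
    print(n,d["camera_matrix"],d["view"],[k for k in d])
print(state())
E
```

```text
pics
scene [[603.5138824    0.         320.15165577]
 [  0.         603.5138824  233.72640885]
 [  0.           0.           1.        ]] [[-0.09043744  0.99588236 -0.00627668  0.07691427]
 [-0.84316744 -0.07321214  0.53264307  0.4328923 ]
 [ 0.52999031  0.05346316  0.8463167  -1.86176324]
 [ 0.          0.          0.          1.        ]] ['frame', 'depth', 'camera_matrix', 'view']
top [[493.92395116   0.         313.82793945]
 [  0.         493.92395116 245.06084648]
 [  0.           0.           1.        ]] [[ 0.01850408 -0.99961962 -0.02045022 -0.03135656]
 [ 0.99638543  0.01674044  0.08328166 -0.57966589]
 [-0.08290763 -0.02191736  0.99631619 -1.26327453]
 [ 0.          0.          0.          1.        ]] ['frame', 'depth', 'camera_matrix', 'view']
{'time': 0.1, 'joint_pos': array([-1.19171848e+00,  9.17821370e-02,  1.23176374e+00, -1.12930885e-05,
        1.81979282e+00, -5.67178990e-02]), 'dq': array([-0.0009751 , -0.00092378, -0.00262017, -0.00079557, -0.00069185,
        0.00043086]), 'joint_torque': array([ 3.88770786e-03, -4.47857273e+01, -4.07570422e+01,  7.02261482e-02,
        2.84290424e-02, -1.05937495e-04]), 'ee_pos': array([ 0.25317137, -0.54369396,  0.22962177]), 'ee_rot': array([-8.60827223e-04,  9.76353967e-01,  2.16176244e-01, -1.45507734e-04]), 'ft_force': array([ 0.07587417, -1.09258015,  0.06342232]), 'moment': array([0.02093833, 0.06356528, 0.01040558]), 'finger_gap': 0.0876313735089693}
```

View pics/scene0.png

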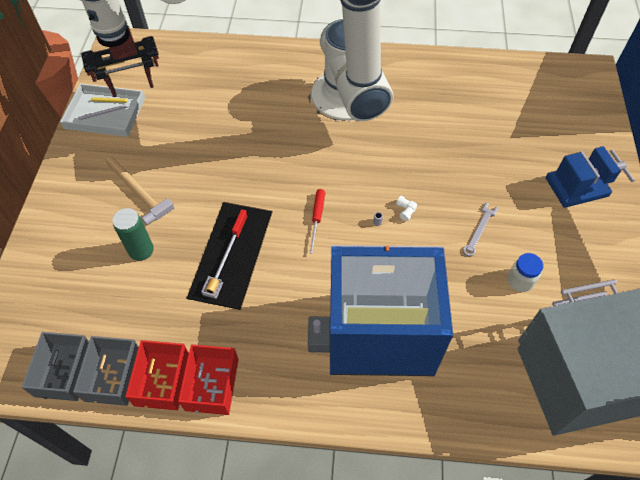

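View pics/top0.png

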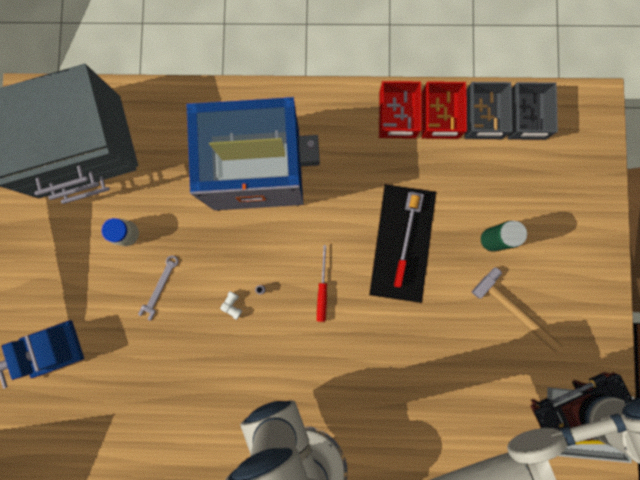

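```bash
cat > h.py <<'E'
import numpy as np,cv2,pickle
from scipy.spatial.transform import Rotation as R
def cloud(d):
    K=d["camera_matrix"];z=d["depth"].astype(float);v,u=np.mgrid[:480,:640]
    p=np.stack([(u-K[0,2])/K[0,0]*z,-(v-K[1,2])/K[1,1]*z,-z],-1)
    V=d["view"];return (p-V[:3,3])@V[:3,:3]
def proj(d,P):
    V=d["view"];K=d["camera_matrix"];c=np.asarray(P)@V[:3,:3].T+V[:3,3]
    return np.stack([K[0,0]*c[...,0]/-c[...,2]+K[0,2],-K[1,1]*c[...,1]/-c[...,2]+K[1,2]],-1)
def on_plane(d,uv,n,c):  # intersect pixel rays with n.p=c
    K=d["camera_matrix"];V=d["view"];uv=np.atleast_2d(uv).astype(float)
    r=np.stack([(uv[:,0]-K[0,2])/K[0,0],-(uv[:,1]-K[1,2])/K[1,1],-np.ones(len(uv))],-1)@V[:3,:3]
    o=-V[:3,3]@V[:3,:3];n=np.asarray(n,float)
    return o+r*((c-o@n)/(r@n))[:,None]
E
python3 - <<'E'
from h import *
for n in("scene","top"):
    d=pickle.load(open(n+"0.pkl","rb"));C=cloud(d)
    hsv=cv2.cvtColor(d["frame"],cv2.COLOR_BGR2HSV)
    def show(name,m):
        P=C[m];print(n,name,m.sum(),P.mean(0).round(4) if len(P) else '',np.percentile(P,[1,99],axis=0).round(3).tolist() if len(P) else '')
    H,S,V=[hsv[...,i].astype(int) for i in range(3)]
    box=np.zeros((480,640),bool)
    if n=="scene": box[200:310,185:275]=1; w=(slice(235,385),slice(300,460))
    else: box[180:305,365:440]=1; w=(slice(85,215),slice(175,325))
    red=box&((H<6)|(H>174))&(S>150)&(V>70)
    show("redhandle",red)
    P=C[red][:,:2];e=np.linalg.eigh(np.cov(P.T));print(e[1][:,1],np.sqrt(e[0]))
    show("mat",box&(V<45)&(C[...,2]<0.02))
    show("boat",box&(C[...,2]>0.008)&~red)
    b=np.zeros_like(box);b[w]=1
    show("orange",b&(H>3)&(H<15)&(S>180)&(V>120))
    blue=b&(H>105)&(H<125)&(S>120);show("blue",blue);show("bluetop",blue&(C[...,2]>.225))
    show("yellow",b&(H>22)&(H<34)&(S>80));
    cv2.imwrite(f"pics/{n}_w.png",cv2.resize(d["frame"][w],None,fx=4,fy=4,interpolation=cv2.INTER_CUBIC))
    ys=(slice(195,310),slice(180,280)) if n=="scene" else (slice(180,305),slice(360,445))
    cv2.imwrite(f"pics/{n}_s.png",cv2.resize(d["frame"][ys],None,fx=4.5,fy=4.5,interpolation=cv2.INTER_CUBIC))
E
```

```text
scene redhandle 236 [ 0.5214 -0.2398  0.0362] [[0.463, -0.264, -0.001], [0.551, -0.23, 0.041]]
[-0.95160651 -0.30731912] [0.01171356 0.08460081]
scene mat 4445 [ 0.6008 -0.253   0.0023] [[0.449, -0.333, -0.005], [0.742, -0.178, 0.009]]
scene boat 571 [ 0.6934 -0.2508  0.0942] [[0.464, -0.322, 0.008], [1.359, 0.055, 1.346]]
scene orange 6 [0.6921 0.1302 0.2425] [[0.689, 0.129, 0.238], [0.696, 0.132, 0.247]]
scene blue 8145 [0.847  0.1407 0.1853] [[0.687, 0.018, 0.012], [0.894, 0.26, 0.245]]
scene bluetop 3960 [0.8071 0.1377 0.2503] [[0.684, 0.016, 0.226], [1.085, 0.258, 0.697]]
scene yellow 1172 [0.848  0.1331 0.2432] [[0.826, 0.057, 0.233], [0.866, 0.21, 0.244]]
top redhandle 228 [ 0.5107 -0.2434  0.0272] [[0.475, -0.261, -0.001], [0.545, -0.231, 0.04]]
[-0.9794753   0.20156424] [0.00618394 0.02053157]
top mat 4749 [ 0.5867 -0.253   0.0031] [[0.447, -0.331, -0.003], [0.738, -0.18, 0.009]]
top boat 591 [ 0.6313 -0.2573  0.0693] [[0.45, -0.323, 0.008], [0.735, -0.049, 1.306]]
top orange 7 [0.6879 0.1299 0.2452] [[0.685, 0.129, 0.243], [0.691, 0.131, 0.247]]
top blue 3435 [0.7851 0.133  0.2405] [[0.681, 0.014, 0.119], [0.885, 0.259, 0.245]]
top bluetop 3289 [0.785  0.138  0.2442] [[0.681, 0.014, 0.235], [0.885, 0.259, 0.245]]
top yellow 1204 [0.7731 0.1212 0.2426] [[0.752, 0.048, 0.234], [0.796, 0.202, 0.244]]
```

View pics/top_w.png

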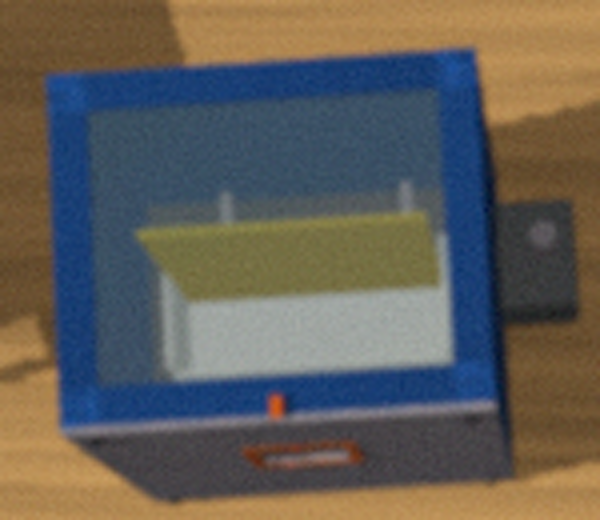

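View pics/top_s.png

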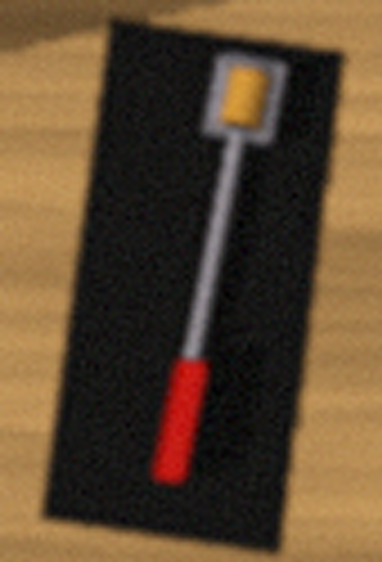

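View pics/scene_s.png

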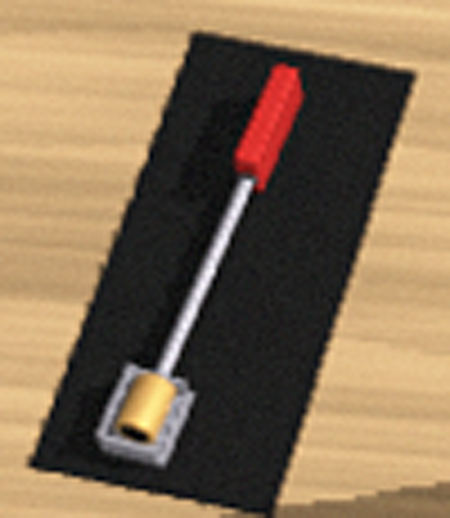

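View pics/scene_w.png

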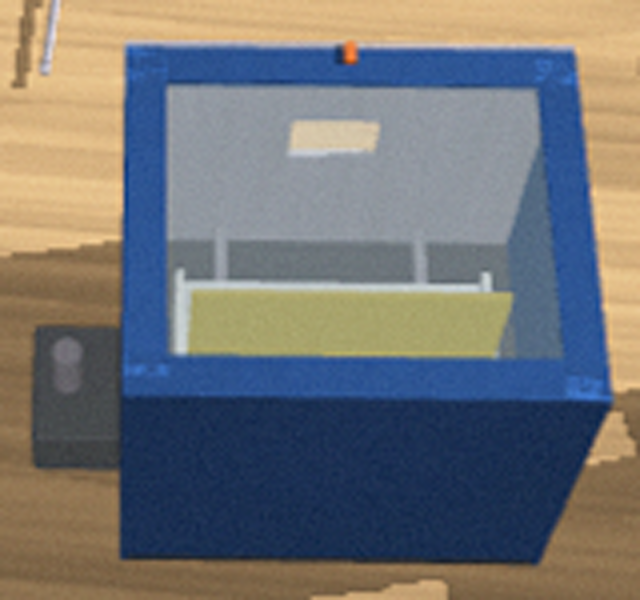

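```bash
cat >> h.py <<'E'
from scipy.ndimage import map_coordinates,gaussian_filter
from scipy.optimize import least_squares
def T2(q,P,z0=0):
    c,s=np.cos(q[2]),np.sin(q[2]);P=np.asarray(P,float)
    return np.stack([q[0]+c*P[...,0]-s*P[...,1],q[1]+s*P[...,0]+c*P[...,1],P[...,2]+z0],-1)
def edgefit(ds,segs,q0,z0=0,w=6,iters=8,n=25,verbose=1):
    """ds: dict name->img; segs: dict name->list of (A,B)"""
    q=np.array(q0,float);G={k:[gaussian_filter(d["frame"][...,c].astype(float),.8) for c in range(3)] for k,d in ds.items()}
    for it in range(iters):
        ww=max(2.5,w*(.75**it));obs=[]
        for k,d in ds.items():
            for si,(A,B) in enumerate(segs[k]):
                t=np.linspace(.06,.94,n)[:,None];P=np.array(A)*(1-t)+np.array(B)*t
                uv=proj(d,T2(q,P,z0));dd=uv[-1]-uv[0];nn=np.array([-dd[1],dd[0]])/np.hypot(*dd)
                o=np.arange(-ww,ww+.01,.25);X=uv[:,None]+o[None,:,None]*nn
                g=sum(np.abs(np.gradient(map_coordinates(c,[X[...,1],X[...,0]],order=1,mode='nearest'),axis=1)) for c in G[k])
                g=g*np.exp(-(o/ww)**2/2)
                j=g.argmax(1);ok=g.max(1)>4
                obs.append((k,si,P[ok],uv[ok]+o[j][ok,None]*nn,nn))
        def res(q):
            return np.concatenate([((proj(ds[k],T2(q,P,z0))-m)@nn) for k,si,P,m,nn in obs])
        s=least_squares(res,q,loss='soft_l1',f_scale=.5);q=s.x
    if verbose:
        for k,si,P,m,nn in obs:
            r=(m-proj(ds[k],T2(q,P,z0)))@nn;print(k,si,len(r),'med %.2f std %.2f'%(np.median(r),r.std()) if len(r) else '')
    return q
def rect(x0,x1,y0,y1,z):
    c=[(x0,y0,z),(x1,y0,z),(x1,y1,z),(x0,y1,z)];return [(c[i],c[(i+1)%4]) for i in range(4)]
E
cat > f.py <<'E'
from h import *
ds={n:pickle.load(open(n+"0.pkl","rb")) for n in("scene","top")}
r=rect(0,.204,-.12,.12,.24)
for use in (["top"],["scene"],["scene","top"]):
    q=edgefit({k:ds[k] for k in use},{k:r for k in use},[.683,.135,0.05],verbose=len(use)==2);print("washer",use,q.round(4))
m=rect(-.15,.15,-.07,.07,.003)
for use in (["top"],["scene"],["scene","top"]):
    q=edgefit({k:ds[k] for k in use},{k:m for k in use},[.594,-.253,-0.1],verbose=len(use)==2);print("mat",use,q.round(4))
s=rect(-.035,.035,-.007,.007,.032)
b=[((.17,-.018,.02),(.216,-.018,.02)),((.216,.018,.015),(.216,-.018,.015)),((.17,.018,.017),(.17,-.018,.017))]
nk=[]
for use in (["top"],["scene"],["scene","top"]):
    q=edgefit({k:ds[k] for k in use},{k:s+b for k in use},[.510,-.243,-0.13],z0=.003,w=4,verbose=len(use)==2);print("scoop",use,q.round(4))
E
python3 f.py
```

```text
washer ['top'] [0.6797 0.1297 0.0748]
washer ['scene'] [0.6835 0.1293 0.0762]
scene 0 25 med -0.00 std 0.13
scene 1 25 med 0.01 std 0.17
scene 2 25 med -0.00 std 0.12
scene 3 25 med -1.50 std 0.33
top 0 25 med -0.00 std 0.48
top 1 25 med -0.25 std 0.23
top 2 25 med 0.00 std 0.19
top 3 25 med 0.75 std 0.55
washer ['scene', 'top'] [0.6814 0.1295 0.0752]
mat ['top'] [ 0.5925 -0.255  -0.1283]
mat ['scene'] [ 0.5947 -0.2547 -0.1312]
scene 0 25 med -0.25 std 0.21
scene 1 25 med 0.25 std 0.19
scene 2 25 med -0.00 std 0.10
scene 3 25 med -0.25 std 0.18
top 0 25 med 0.00 std 0.15
top 1 25 med -0.50 std 0.28
top 2 25 med -0.25 std 0.20
top 3 25 med -0.00 std 0.16
mat ['scene', 'top'] [ 0.5938 -0.2548 -0.1299]
scoop ['top'] [ 0.5115 -0.2424 -0.1327]
scoop ['scene'] [ 0.5174 -0.2404 -0.1618]
scene 0 25 med 0.26 std 0.34
scene 1 25 med 0.26 std 1.07
scene 2 25 med 2.01 std 0.73
scene 3 25 med -0.51 std 0.80
scene 4 25 med 0.18 std 0.58
scene 5 23 med 0.25 std 1.49
scene 6 23 med -0.51 std 0.85
top 0 25 med 0.75 std 0.36
top 1 25 med -0.49 std 0.20
top 2 25 med 0.25 std 0.38
top 3 25 med 0.49 std 0.18
top 4 24 med -0.07 std 0.62
top 5 25 med -0.01 std 0.84
top 6 23 med 0.74 std 1.30
scoop ['scene', 'top'] [ 0.5125 -0.2417 -0.1489]
```

```bash
cat > ov.py <<'E'
from h import *
ds={n:pickle.load(open(n+"0.pkl","rb")) for n in("scene","top")}
s=rect(-.035,.035,-.007,.007,.032)+rect(.17,.216,-.018,.018,.017)+[((.035,0,.0175),(.17,0,.0175))]
out=[]
for n,(r,c) in dict(scene=(slice(195,310),slice(180,280)),top=(slice(180,305),slice(365,445))).items():
    im=cv2.resize(ds[n]["frame"][r,c],None,fx=4.5,fy=4.5,interpolation=cv2.INTER_CUBIC)
    for q,col in (([.5115,-.2424,-.1327],(0,255,0)),([.5125,-.2417,-.1489],(255,255,0))):
        for A,B in s:
            p=proj(ds[n],T2(q,[A,B],.003));p=((p-[c.start-.0,r.start-.0]+.5)*4.5*8).astype(int)
            cv2.line(im,tuple(map(int,p[0])),tuple(map(int,p[1])),col,1,cv2.LINE_AA,3)
    out.append(cv2.copyMakeBorder(im,0,570-im.shape[0],0,0,cv2.BORDER_CONSTANT))
cv2.imwrite("pics/ov.png",np.hstack(out)[:, :800])
# yellow plate top edge z=.192 from top view; washer pose
q=[.6814,.1295,.0752]
uv=np.array([[137,232],[281,222],[425,212],[190,298],[440,286]])/4+[175,85]
P=on_plane(ds["top"],uv[:3],[0,0,1],.192);c,s_=np.cos(q[2]),np.sin(q[2])
print(((P[:,:2]-q[:2])@np.array([[c,-s_],[s_,c]])).round(4))
uv=np.array([[190,293],[350,293],[512,294]])/4+[300,235]
P=on_plane(ds["scene"],uv,[0,0,1],.192);print(((P[:,:2]-q[:2])@np.array([[c,-s_],[s_,c]])).round(4))
E
python3 ov.py
```

```text
[[ 0.1242  0.083 ]
 [ 0.1249 -0.0007]
 [ 0.1256 -0.0842]]
[[ 1.277e-01 -8.380e-02]
 [ 1.267e-01 -1.000e-04]
 [ 1.262e-01  8.460e-02]]
```

View pics/ov.png

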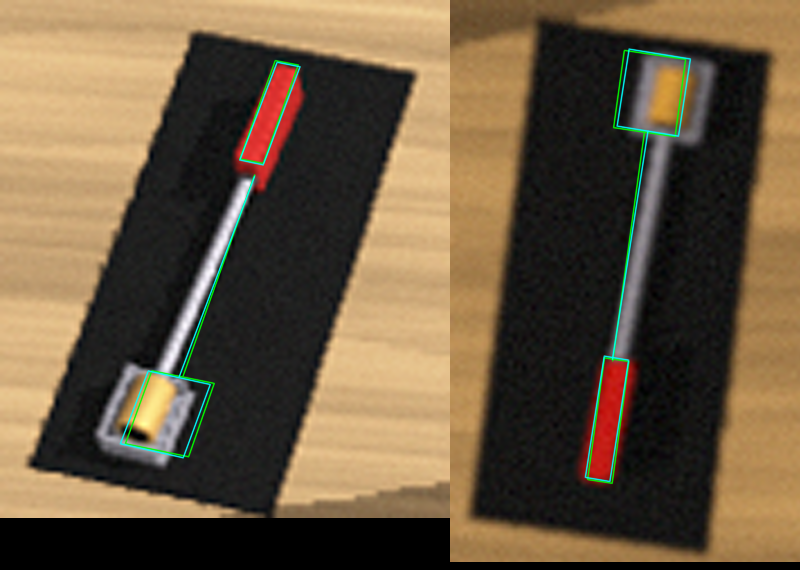

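```bash
cat > f2.py <<'E'
from h import *
ds={n:pickle.load(open(n+"0.pkl","rb")) for n in("scene","top")}
s=rect(-.035,.035,-.007,.007,.032)
b=[((.17,-.018,.02),(.216,-.018,.02)),((.216,.018,.015),(.216,-.018,.015)),((.17,.018,.017),(.17,-.018,.017))]
for yaw in(-.17,-.19,-.21):
  for use in (["top"],["scene"],["scene","top"]):
    q=edgefit({k:ds[k] for k in use},{k:s+b for k in use},[.5115,-.2435,yaw],z0=.003,w=3,verbose=yaw==-.19 and len(use)==2);print("scoop",use,q.round(4))
def proj_draw(q,f):
  s=rect(-.035,.035,-.007,.007,.032)+rect(.17,.216,-.018,.018,.017)+[((.035,0,.0175),(.17,0,.0175))]
  out=[]
  for n,(r,c) in dict(scene=(slice(195,310),slice(180,280)),top=(slice(180,305),slice(365,440))).items():
    im=cv2.resize(ds[n]["frame"][r,c],None,fx=4.5,fy=4.5,interpolation=cv2.INTER_CUBIC)
    for A,B in s:
            p=proj(ds[n],T2(q,[A,B],.003));p=((p-[c.start,r.start]+.5)*4.5*8).astype(int)
            cv2.line(im,tuple(map(int,p[0])),tuple(map(int,p[1])),(0,255,0),1,cv2.LINE_AA,3)
    out.append(cv2.copyMakeBorder(im,0,570-im.shape[0],0,0,cv2.BORDER_CONSTANT))
  cv2.imwrite(f,np.hstack(out)[:, :800])
proj_draw(q,"pics/ov2.png")
E
python3 f2.py
```

```text
scoop ['top'] [ 0.5114 -0.2425 -0.2154]
scoop ['scene'] [ 0.5141 -0.2413 -0.218 ]
scoop ['scene', 'top'] [ 0.5123 -0.2421 -0.2157]
scoop ['top'] [ 0.5114 -0.2425 -0.2155]
scoop ['scene'] [ 0.5141 -0.2413 -0.218 ]
scene 0 25 med 0.27 std 0.17
scene 1 25 med 0.24 std 0.52
scene 2 25 med 2.23 std 0.88
scene 3 25 med -0.49 std 0.19
scene 4 25 med -0.25 std 0.15
scene 5 25 med 1.01 std 1.05
scene 6 25 med -0.24 std 0.34
top 0 25 med 0.77 std 0.25
top 1 25 med -0.26 std 0.18
top 2 25 med 0.48 std 0.23
top 3 25 med 0.51 std 0.23
top 4 25 med 0.25 std 0.16
top 5 25 med -0.24 std 0.25
top 6 25 med 0.76 std 1.25
scoop ['scene', 'top'] [ 0.5122 -0.2421 -0.2157]
scoop ['top'] [ 0.5114 -0.2426 -0.2152]
scoop ['scene'] [ 0.514  -0.2413 -0.2181]
scoop ['scene', 'top'] [ 0.5123 -0.2421 -0.2157]
```

View pics/ov2.png

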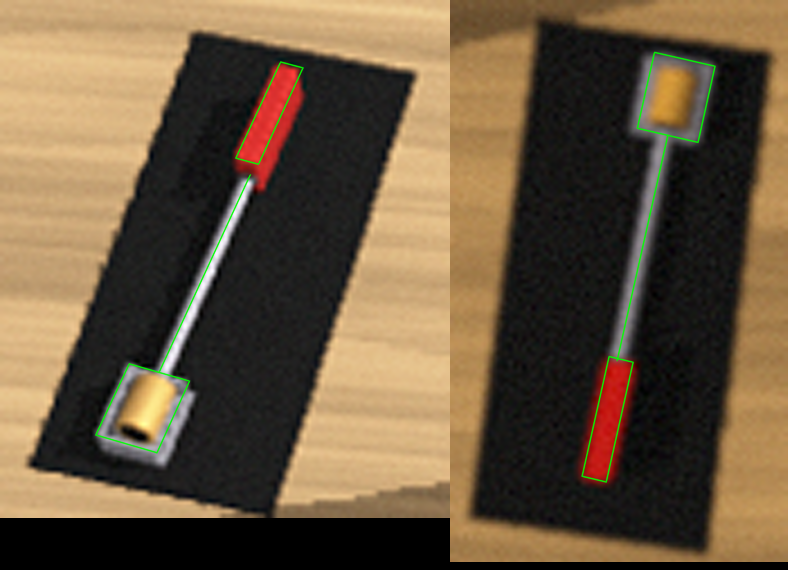

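```bash
cat > p.py <<'E'
from h import *
GX=.020;GZ=.011
WASH=np.array([.6814,.1295,.0752])
SC=np.array([.5122,-.2420,-.2157]); ZM=.003
def tool(o,yaw,roll=0,pitch=0,flip=False,axis_z=.0135):
    """o: scoop origin position (level), roll about neck axis (z 13.5); pitch +: nose up. returns TCP pos, quat wxyz"""
    Rs=R.from_euler('z',yaw)*R.from_euler('y',-pitch)*R.from_euler('x',roll)
    a=np.array([0,0,axis_z]);o=np.asarray(o,float)
    Rt=Rs*R.from_matrix(np.array([[1,0,0],[0,-1,0],[0,0,-1.]]) if not flip else np.array([[-1,0,0],[0,1,0],[0,0,-1.]]))
    p=o+a+Rs.apply(np.array([GX,0,GZ])-a)
    return p,Rt.as_quat(scalar_first=True)
def wpose(nose_x,dy=0,z=.1265,**k):
    c,s=np.cos(WASH[2]),np.sin(WASH[2]);x=nose_x-.216
    return tool([WASH[0]+c*x-s*dy,WASH[1]+s*x+c*dy,z],WASH[2],**k)
E
python3 - <<'E'
from bench import *
from p import *
for f in(False,True):
    print("flip",f)
    for nm,(p,q) in dict(pre=tool([*SC[:2],.12],SC[2],flip=f),g=tool([*SC[:2],.003],SC[2],flip=f),back=tool([.42,-.2,.15],-.1,flip=f),front=wpose(-.04,flip=f),ins=wpose(.128,flip=f),roll25=wpose(.122,roll=-.45,flip=f),roll50=wpose(.122,roll=-.92,flip=f),roll60=wpose(.122,roll=-1.05,flip=f)).items():
        j=inverse_kinematics(list(p),list(q));print(nm,p.round(3),None if j is None else np.round(j,2))
print(state()["time"])
E
```

```text
flip False
pre [ 0.532 -0.246  0.131] [-0.49  0.06  1.44 -0.    1.64  1.29]
g [ 0.532 -0.246  0.014] [-0.49  0.12  1.59 -0.    1.43  1.29]
back [ 0.44  -0.202  0.161] [-0.5  -0.23  1.66 -0.    1.71  1.17]
front [0.446 0.112 0.138] [ 0.17 -0.29  1.75 -0.    1.68  1.67]
ins [0.614 0.124 0.138] [ 0.15  0.16  1.32 -0.    1.66  1.64]
roll25 [0.608 0.123 0.138] [ 0.37  0.25  1.28 -0.44  1.74  1.82]
roll50 [0.608 0.122 0.138] [ 0.54  0.44  1.22 -0.84  1.87  1.94]
roll60 [0.608 0.122 0.139] [ 0.57  0.5   1.21 -0.94  1.92  1.96]
flip True
pre [ 0.532 -0.246  0.131] [-0.49  0.06  1.44 -0.    1.64 -1.85]
g [ 0.532 -0.246  0.014] [-0.49  0.12  1.59 -0.    1.43 -1.85]
back [ 0.44  -0.202  0.161] [-0.5  -0.23  1.66 -0.    1.71 -1.97]
front [0.446 0.112 0.138] [ 0.17 -0.29  1.75 -0.    1.68 -1.47]
ins [0.614 0.124 0.138] [ 0.15  0.16  1.32 -0.    1.66 -1.5 ]
roll25 [0.608 0.123 0.138] [ 0.37  0.25  1.28 -0.44  1.74 -1.32]
roll50 [0.608 0.122 0.138] [ 0.54  0.44  1.22 -0.84  1.87 -1.2 ]
roll60 [0.608 0.122 0.139] [ 0.57  0.5   1.21 -0.94  1.92 -1.18]
0.1
```

```bash
python3 - <<'E'
from bench import *
from p import *
p,q=tool([*SC[:2],.10],SC[2]);move_to(list(p),list(q))
p,q=tool([*SC[:2],.003],SC[2]);move_l(list(p),.12)
s=state();print(s["time"],s["ee_pos"]-p,s["ft_force"])
close();hold(.2);s=state();print(s["time"],s["ee_pos"]-p,s["finger_gap"],s["ft_force"],s["moment"])
p,q=tool([*SC[:2],.08],SC[2]);move_l(list(p),.08)
p,q=tool([.43,-.2,.1265],SC[2]);move_l(list(p),.12);hold(.3)
s=state();print(s["time"],s["ee_pos"]-p,s["finger_gap"],s["ft_force"],s["moment"])
for n in("scene","top"):
    d=get_image(n);pickle.dump(d,open(n+"1.pkl","wb"));cv2.imwrite(f"pics/{n}1.png",d["frame"])
E
```

```text
2.625 [ 0.00057382 -0.0003426   0.0009961 ] [1.0610838  0.90698053 0.25300406]
3.95 [-1.92499732e-05  1.44577668e-05 -4.71908624e-05] 0.01387240525198079 [-0.01392737 -1.06061869 -0.2722879 ] [0.01555996 0.01495736 0.05163587]
6.375 [ 6.76789118e-05 -2.11950829e-05 -4.31549611e-04] 0.013934467646758148 [-0.25929776  0.26544379 -1.86521085] [ 0.09370046  0.23883042 -0.00694782]
```

View pics/scene1.png

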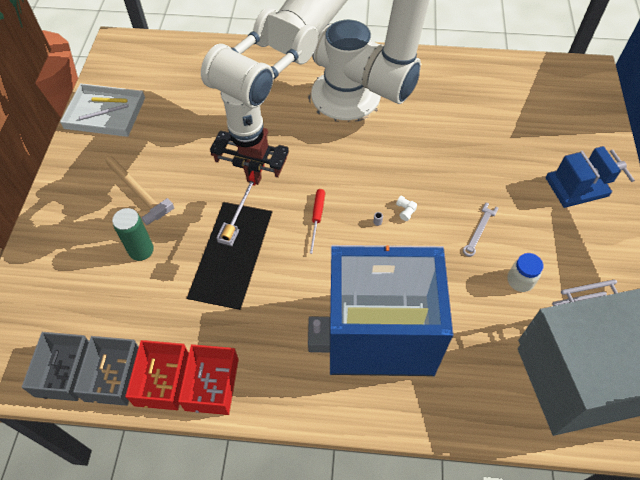

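View pics/top1.png

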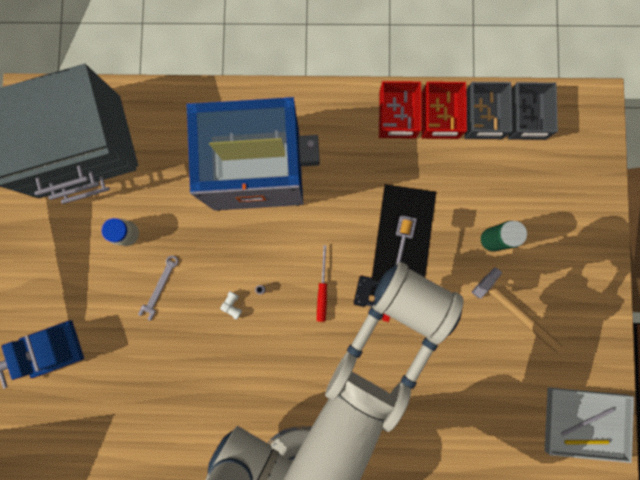

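```bash
cat > bf.py <<'E'
from h import *
import sys
b=[((.17,-.018,.02),(.216,-.018,.02)),((.216,.018,.015),(.216,-.018,.015)),((.17,.018,.017),(.17,-.018,.017))]
b=[tuple((x-.193,y,z) for x,y,z in s) for s in b]
segs=dict(top=b,scene=b)
def run(tag,o,yaw,zs):
    ds={n:pickle.load(open(n+tag+".pkl","rb")) for n in("scene","top")}
    c=np.array(o[:2])+.193*np.array([np.cos(yaw),np.sin(yaw)]);print("expected",c.round(4),yaw)
    for z in zs:
        qs=[edgefit({k:ds[k]},{k:b},[*c,yaw],z0=z,w=4,verbose=0) for k in("top","scene")]
        print("%.3f"%z,qs[0].round(4),qs[1].round(4),"diff mm",((qs[1]-qs[0])[:2]*1e3).round(1))
if __name__=="__main__":
    run("0",[.5122,-.242],-.2157,[.0,.003,.006])
    run("1",[.43,-.2],-.2157,[.1165,.1215,.1265,.1315])
E
python3 bf.py
```

```text
expected [ 0.7007 -0.2833] -0.2157
0.000 [ 0.7016 -0.2847 -0.2089] [ 0.6995 -0.2837 -0.2079] diff mm [-2.1  1. ]
0.003 [ 0.701  -0.2841 -0.2085] [ 0.7011 -0.2829 -0.2041] diff mm [0.1 1.2]
0.006 [ 0.7005 -0.2835 -0.2095] [ 0.7027 -0.2822 -0.2075] diff mm [2.3 1.3]
expected [ 0.6185 -0.2413] -0.2157
0.117 [ 0.6204 -0.2442 -0.2209] [ 0.613  -0.2436 -0.2166] diff mm [-7.4  0.7]
0.121 [ 0.6197 -0.2434 -0.2209] [ 0.6161 -0.2423 -0.2153] diff mm [-3.5  1.1]
0.127 [ 0.619  -0.2424 -0.2173] [ 0.6194 -0.241  -0.2233] diff mm [0.4 1.5]
0.132 [ 0.6182 -0.2414 -0.2152] [ 0.6225 -0.2396 -0.2254] diff mm [4.3 1.8]
```

```bash
python3 - <<'E'
from bench import *
from p import *
p,q=wpose(-.04);move_l(list(p),.12,list(q));hold(.3)
s=state();print(s["time"],s["ee_pos"]-p,s["ee_rot"],q,s["finger_gap"],s["ft_force"],s["moment"])
for n in("scene","top"):
    d=get_image(n);pickle.dump(d,open(n+"2.pkl","wb"));cv2.imwrite(f"pics/{n}2.png",d["frame"])
    r=(slice(170,320),slice(290,490)) if n=="scene" else (slice(90,260),slice(160,340))
    cv2.imwrite(f"pics/{n}2c.png",cv2.resize(d["frame"][r],None,fx=3.3,fy=3.3,interpolation=cv2.INTER_CUBIC))
import bf
x=-.256;bf.run("2",[WASH[0]+np.cos(WASH[2])*x,WASH[1]+np.sin(WASH[2])*x],WASH[2],[.1245,.1265,.1285])
E
```

```text
9.5583 [ 1.36457634e-06 -1.18684467e-04  1.53222040e-06] [ 3.41906875e-05  9.99297133e-01  3.74865058e-02 -1.47351252e-05] [0.         0.9992932  0.03759114 0.        ] 0.013615868117674864 [ 0.14295525 -0.34931371 -2.22600304] [0.01396391 0.32140031 0.00760692]
expected [0.6186 0.1248] 0.0752
0.124 [ 0.6198  0.1306 -0.0194] [0.6273 0.13   0.0234] diff mm [ 7.5 -0.5]
0.127 [ 0.6195  0.1303 -0.0127] [0.6119 0.1324 0.7427] diff mm [-7.5  2.1]
0.129 [0.619  0.1301 0.0039] [0.6131 0.1316 0.7789] diff mm [-5.9  1.5]
```

View pics/scene2c.png

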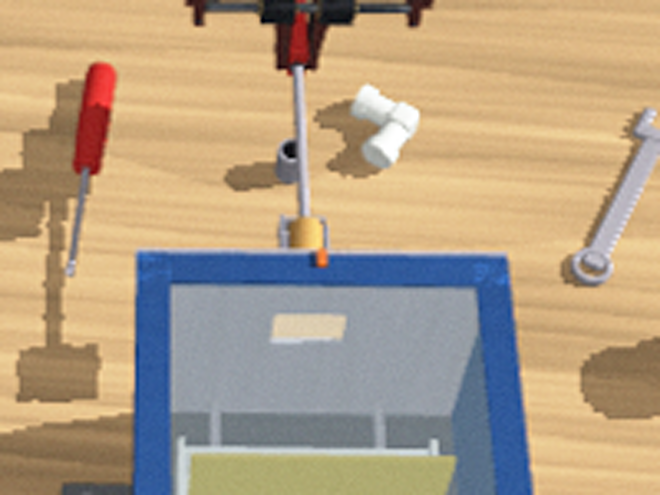

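View pics/top2c.png

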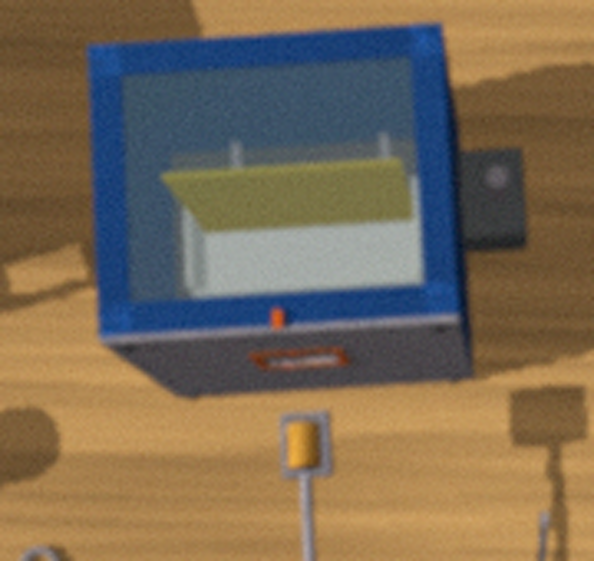

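```bash
cat > o3.py <<'E'
from p import *
d=pickle.load(open("top2.pkl","rb"));r=(slice(180,240),slice(215,295));f=8
im=cv2.resize(d["frame"][r],None,fx=f,fy=f,interpolation=cv2.INTER_CUBIC)
def dr(q,segs,z0,col):
    for A,B in segs:
        p=((proj(d,T2(q,[A,B],z0))-[r[1].start,r[0].start]+.5)*f*8).astype(int)
        cv2.line(im,tuple(map(int,p[0])),tuple(map(int,p[1])),col,1,cv2.LINE_AA,3)
c=[(0,-.025,.12),(0,.025,.12),(0,.025,.16),(0,-.025,.16)];dr(WASH,[(c[i],c[(i+1)%4]) for i in range(4)],0,(0,255,0))
x=-.256;q=[WASH[0]+np.cos(WASH[2])*x,WASH[1]+np.sin(WASH[2])*x,WASH[2]]
dr(q,[((.17,-.018,.02),(.216,-.018,.02)),((.216,.018,.015),(.216,-.018,.015)),((.17,.018,.017),(.17,-.018,.017)),((.17,.018,.0055),(.216,.018,.0055)),((.1,0,.0175),(.17,0,.0175))],.1265,(255,255,0))
dr(q,[((.177,-.012,.015),(.209,-.012,.015)),((.177,.012,.015),(.209,.012,.015))],.1265,(255,0,255))
cv2.imwrite("pics/o3.png",im)
E
python3 o3.py
```

```text
(no output)
```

View pics/o3.png

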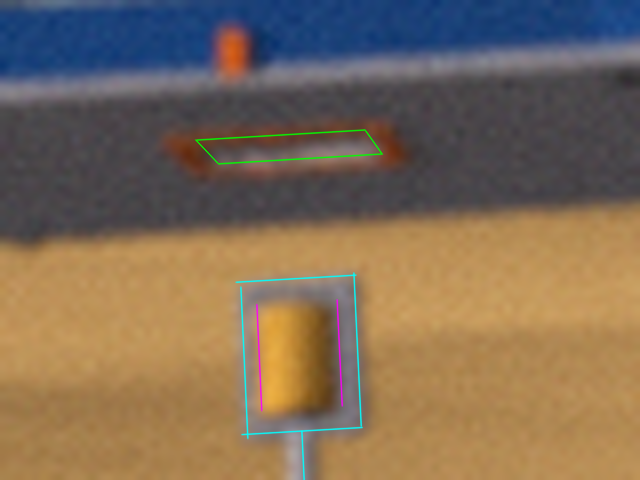

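```bash
python3 - <<'E'
from bench import *
from p import *
Z=.1268
p,q=wpose(-.04,z=Z);move_l(list(p),.05,list(q))
p,q=wpose(.112,z=Z);move_l(list(p),.06,list(q));hold(.3)
wx=np.array([np.cos(WASH[2]),np.sin(WASH[2]),0])
def F(n=4):
    a=[]
    for _ in range(n): hold(.03);a.append(state()["ft_force"]@wx)
    return np.mean(a),np.std(a)
b,sd=F(8);print(state()["time"],"base",b,sd)
x=.112;log=[]
while x<.140:
    x+=.002;p,q=wpose(x,z=Z);move_l(list(p),.02,list(q));f,e=F(5);log.append((round(x,4),round(f-b,2)));
    if len(log)>2 and f-b<-1.2 : break
print(log,state()["time"],state()["ft_force"])
for n in("scene","top"):
    d=get_image(n);pickle.dump(d,open(n+"3.pkl","wb"));cv2.imwrite(f"pics/{n}3.png",d["frame"])
    r=(slice(170,320),slice(290,490)) if n=="scene" else (slice(90,260),slice(160,340))
    cv2.imwrite(f"pics/{n}3c.png",cv2.resize(d["frame"][r],None,fx=3.3,fy=3.3,interpolation=cv2.INTER_CUBIC))
E
```

```text
13.1583 base 0.018415748068347938 0.28081032308082765
[(0.114, np.float64(-0.04)), (0.116, np.float64(-0.1)), (0.118, np.float64(0.11)), (0.12, np.float64(0.11)), (0.122, np.float64(-0.32)), (0.124, np.float64(0.04)), (0.126, np.float64(-1.35))] 16.075 [-1.20995808  0.47012037 -1.46134601]
```

View pics/scene3c.png

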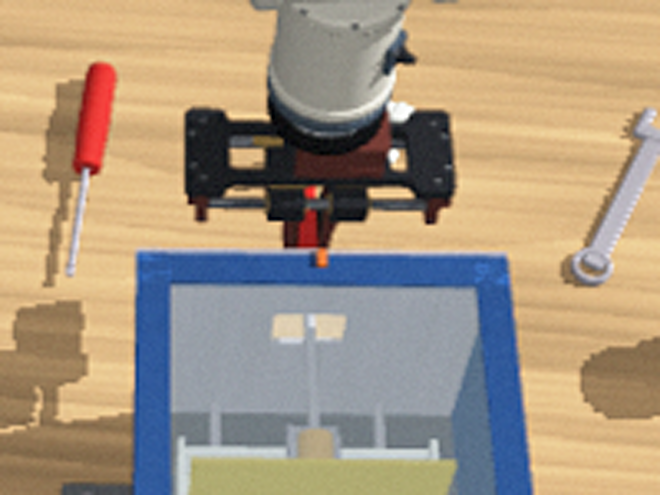

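View pics/top3c.png

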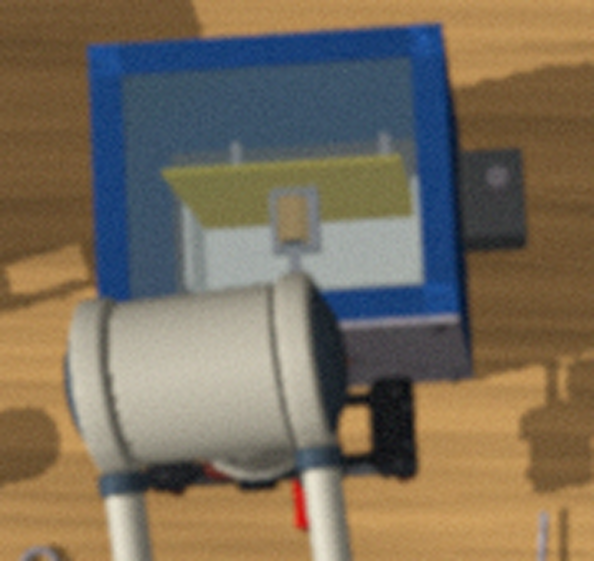

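```bash
python3 - <<'E'
from bench import *
from p import *
Z=.1268
wx=np.array([np.cos(WASH[2]),np.sin(WASH[2]),0])
def F(n=12):
    a=[]
    for _ in range(n): hold(.03);a.append(state()["ft_force"]@wx)
    return round(np.mean(a),2)
log=[]
for x in(.126,.128,.130,.126,.122,.118):
    p,q=wpose(x,z=Z);move_l(list(p),.02,list(q));hold(.1);log.append((x,F()))
print(log,state()["time"],state()["finger_gap"])
E
```

```text
[(0.126, np.float64(-1.55)), (0.128, np.float64(-2.03)), (0.13, np.float64(-2.82)), (0.126, np.float64(-1.12)), (0.122, np.float64(-0.12)), (0.118, np.float64(-0.13))] 20.975 0.013896489827176561
```

```bash
python3 - <<'E'
from bench import *
from p import *
Z=.1268
for a in(0,-10,-20,-30):
    p,q=wpose(.119,z=Z,roll=np.radians(a));move_l(list(p),.05,list(q));s=state();print(a,s["time"],(s["ee_pos"]-p).round(4),s["ft_force"].round(2),np.abs(s["dq"]).max().round(2))
E
```

```text
0 21.225 [ 0.0001  0.     -0.    ] [ 0.06 -0.39 -1.43] 0.0
-10 21.55 [-0.0003  0.0015 -0.0005] [ 0.52 -0.75 -2.31] 0.03
-20 21.875 [-0.0003  0.0005 -0.0009] [-0.48 -0.13 -1.87] 0.03
-30 22.2 [-0.0001  0.0001 -0.0009] [-1.16 -0.27 -0.93] 0.02
```

```bash
python3 - <<'E'
from bench import *
from p import *
Z=.1268
for a in(-35,-40,-44,-48,-52,-55):
    p,q=wpose(.119,z=Z,roll=np.radians(a));move_l(list(p),.05,list(q));hold(.1)
hold(.6);s=state();print(a,s["time"],(s["ee_pos"]-p).round(4),s["ft_force"].round(2),s["moment"].round(3))
for n in("scene","top"):
    d=get_image(n);pickle.dump(d,open(n+"4.pkl","wb"))
    r=(slice(170,320),slice(290,490)) if n=="scene" else (slice(90,260),slice(160,340))
    cv2.imwrite(f"pics/{n}4c.png",cv2.resize(d["frame"][r],None,fx=3.3,fy=3.3,interpolation=cv2.INTER_CUBIC))
E
```

```text
-55 24.9 [-0.  0. -0.] [-0.4  -0.04 -2.12] [0.578 0.183 0.027]
```

View pics/scene4c.png

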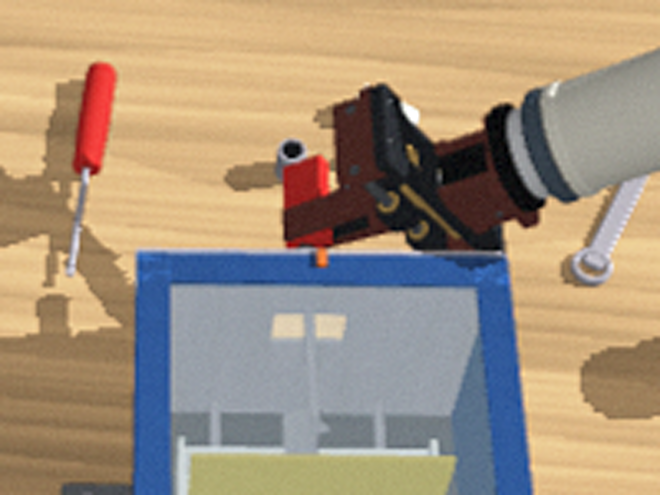

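View pics/top4c.png

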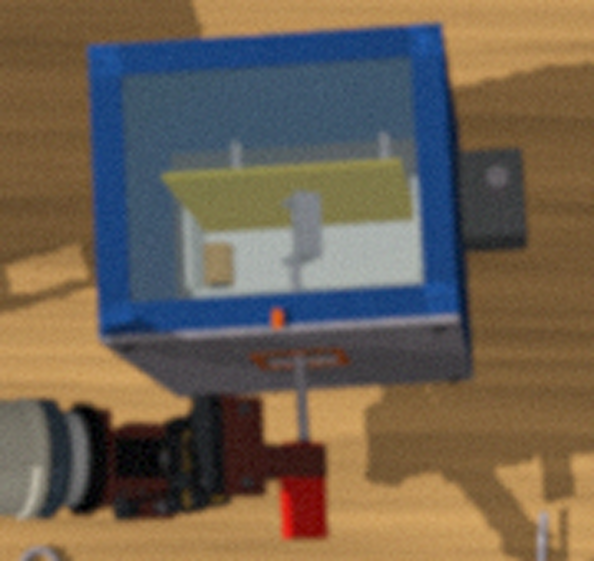

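```bash
python3 - <<'E'
from bench import *
from p import *
Z=.1268
for a in(-40,-20,0):
    p,q=wpose(.119,z=Z,roll=np.radians(a));move_l(list(p),.05,list(q))
hold(.4)
for n in("scene","top"):
    d=get_image(n);pickle.dump(d,open(n+"5.pkl","wb"))
    r=(slice(170,320),slice(290,490)) if n=="scene" else (slice(90,260),slice(160,340))
    cv2.imwrite(f"pics/{n}5c.png",cv2.resize(d["frame"][r],None,fx=3.3,fy=3.3,interpolation=cv2.INTER_CUBIC))
s=state();print(s["time"],(s["ee_pos"]-p).round(4),s["ee_rot"],q,s["ft_force"].round(2),s["moment"].round(3),s["finger_gap"])
# boat pose check inside vs before the tip (img 3 nose .126)
import bf
for t,nx in(("3",.126),("5",.119)):
    x=nx-.216;bf.run(t,[WASH[0]+np.cos(WASH[2])*x,WASH[1]+np.sin(WASH[2])*x],WASH[2],[.1268])
E
```

```text
26.9083 [-0.      0.0003 -0.    ] [1.73032351e-04 9.99282667e-01 3.78697939e-02 6.71526308e-06] [0.         0.9992932  0.03759114 0.        ] [ 0.13 -0.27 -1.58] [ 0.076  0.099 -0.017] 0.013942315488842082
expected [0.7841 0.1372] 0.0752
0.127 [0.7835 0.1366 0.1259] [0.7853 0.1367 0.0777] diff mm [1.8 0.1]
expected [0.7771 0.1367] 0.0752
0.127 [0.7747 0.1365 0.117 ] [0.7793 0.1369 0.0851] diff mm [4.6 0.4]
```

View pics/scene5c.png

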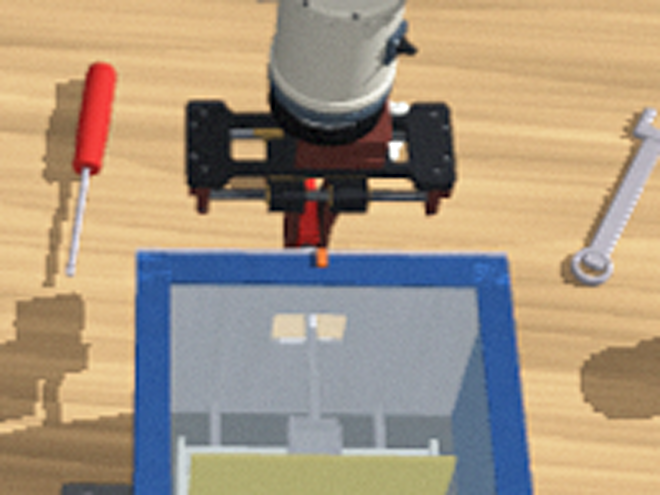

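View pics/top5c.png

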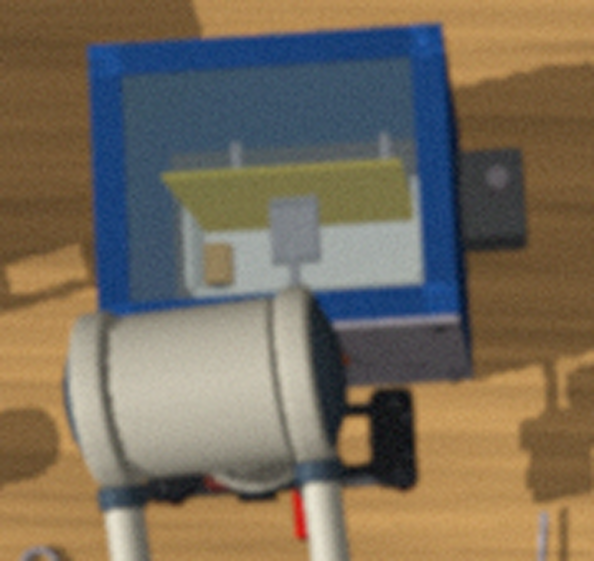

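```bash
cat > o5.py <<'E'
from p import *
out=[]
for n,r in(("scene",(slice(250,320),slice(345,425))),("top",(slice(140,190),slice(215,295)))):
  d=pickle.load(open(n+"5.pkl","rb"));f=5
  im=cv2.resize(d["frame"][r],None,fx=f,fy=f,interpolation=cv2.INTER_CUBIC)
  x=.119-.216;q=[WASH[0]+np.cos(WASH[2])*x,WASH[1]+np.sin(WASH[2])*x,WASH[2]]
  for A,B in [((.17,-.018,.02),(.216,-.018,.02)),((.216,.018,.015),(.216,-.018,.015)),((.17,.018,.017),(.17,-.018,.017)),((.17,.018,.0055),(.216,.018,.0055)),((.1,0,.0175),(.17,0,.0175))]:
        p=((proj(d,T2(q,[A,B],.1268))-[r[1].start,r[0].start]+.5)*f*8).astype(int)
        cv2.line(im,tuple(map(int,p[0])),tuple(map(int,p[1])),(0,255,0),1,cv2.LINE_AA,3)
  out.append(cv2.copyMakeBorder(im,0,360-im.shape[0],0,0,cv2.BORDER_CONSTANT))
cv2.imwrite("pics/o5.png",np.hstack(out)[:,:800])
E
python3 o5.py
```

```text
(no output)
```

View pics/o5.png

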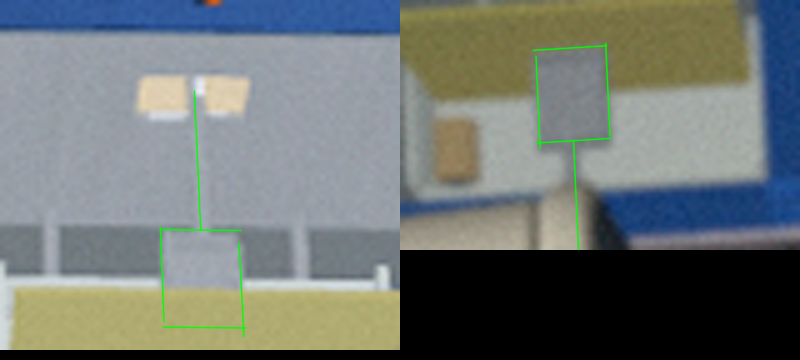

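The overlay matches the expected boat pose, and the coupling lies in the basket at (450,150) in the overlay, so I'm withdrawing.

```bash
python3 - <<'E'
from bench import *
from p import *
p,q=wpose(.118,z=.1295);move_l(list(p),.05,list(q))
p,q=wpose(-.05,z=.1295);move_l(list(p),.07,list(q));s=state();print(s["time"],s["ft_force"].round(2))
p,q=tool([.43,-.2,.12],SC[2]);move_l(list(p),.15,list(q))
p,q=tool([*SC[:2],.05],SC[2]);move_l(list(p),.12,list(q));hold(.3)
s=state();print(s["time"],s["ft_force"].round(2),s["moment"].round(3))
for n in("scene","top"):
    d=get_image(n);pickle.dump(d,open(n+"6.pkl","wb"))
    r=(slice(170,320),slice(170,370)) if n=="scene" else (slice(170,320),slice(340,460))
    cv2.imwrite(f"pics/{n}6c.png",cv2.resize(d["frame"][r],None,fx=3.3,fy=3.3,interpolation=cv2.INTER_CUBIC))
import bf
bf.run("6",SC[:2],SC[2],[.047,.05,.053])
E
```

```text
29.7083 [ 0.24  0.02 -1.93]
33.3833 [ 0.1  -0.49 -1.8 ] [0.071 0.12  0.075]
expected [ 0.7007 -0.2833] -0.2157
0.047 [ 0.7014 -0.2842 -0.1894] [ 0.7003 -0.284  -0.2431] diff mm [-1.   0.2]
0.050 [ 0.7008 -0.2836 -0.1864] [ 0.7019 -0.2832 -0.2422] diff mm [1.1 0.4]
0.053 [ 0.7002 -0.2829 -0.1875] [ 0.7034 -0.2823 -0.2432] diff mm [3.2 0.6]
```

View pics/scene6c.png

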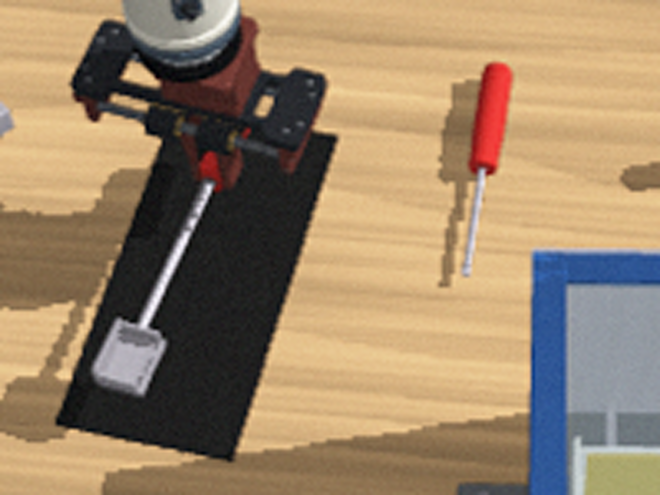

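Level, out, and over the mat. Next I lower, release and retreat.

```bash
python3 - <<'E'
from bench import *
from p import *
p,q=tool([*SC[:2],.008],SC[2]);move_l(list(p),.06,list(q))
p,q=tool([*SC[:2],.0033],SC[2]);move_l(list(p),.02,list(q));hold(.2);print(state()["ft_force"].round(2))
gripper_open();hold(.3);s=state();print(s["time"],s["finger_gap"])
p,q=tool([*SC[:2],.14],SC[2]);move_l(list(p),.1)
p,q=tool([.40,-.2,.2],SC[2]);move_l(list(p),.2);hold(.5)
for n in("scene","top"):
    d=get_image(n);pickle.dump(d,open(n+"7.pkl","wb"));cv2.imwrite(f"pics/{n}7.png",d["frame"])
s=state();print(s["time"],s["ft_force"].round(2))
E
```

```text
[-0.38 -0.24 -1.34]
36.425 0.08785261270727678
39.3583 [-0.57  0.41 -0.49]
```

View pics/scene7.png

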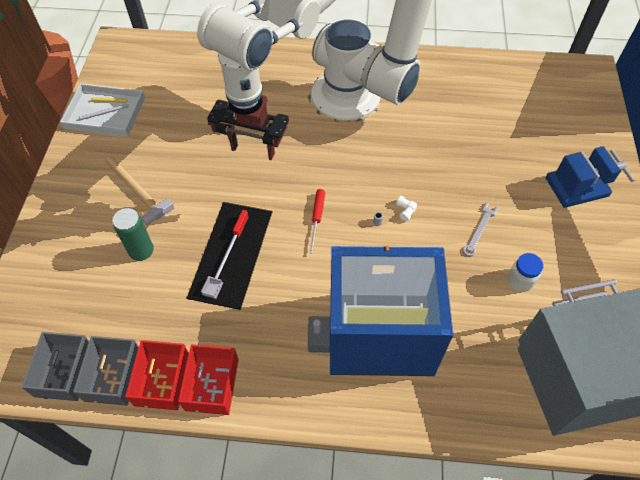

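View pics/top7.png

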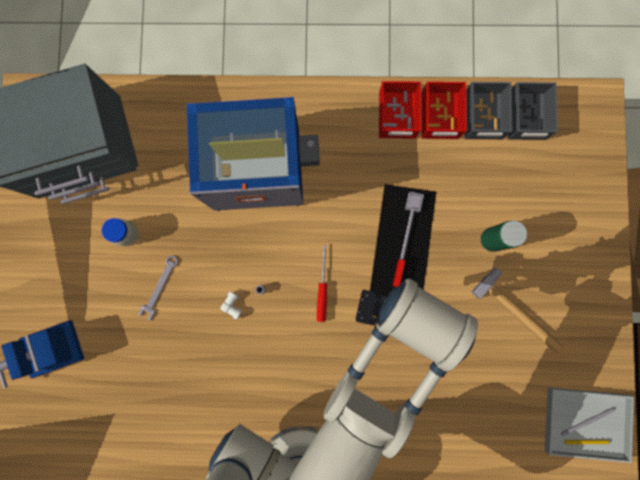

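The scoop lies flat on the mat, with its boat at (212,287) in the scene view. The coupling is in the basket at (226,170) in the top view. The bystanders are where they started.

```bash
python3 -c "
from bench import *
job_done();print(state()['time'])"
```

```text
the job is handed in; nothing more can be done
the job is handed in; nothing more can be done
```

The coupling is in the basket, and the empty scoop lies flat and right side up on the black mat with the gripper clear of it. I handed the job in at about 39 s of the 72 s allowed.

- **Into the slot:** I gripped the scoop by its handle and slid the boat level through the slot. My planned clearance was about 6.5 mm above and below the loaded boat and 7 mm to each side.
- **Feeling for the plate:** I met the yellow plate with the nose at washer x of about 123 mm. The force rose at about 0.4 N per mm, as described, and the most I pressed was about 2.8 N. My camera estimate had put the plate at about 125 to 127 mm, which is roughly within the calibration error.
- **Tipping out:** I backed off 4 mm from the plate and rolled the scoop 55° about its neck axis. I then levelled it and drew it out.

**Last checks:**
- The final pictures show the coupling in the basket, the scoop on the mat, and the bystanders in their original places.
- My wrist-force readings, taken on the way in, at the plate and after the exit, showed no sign of touching the cover. They were not continuous, so a brief light touch between them would not show.
- The computed fit of the boat edges was unreliable just in front of the slot and after the tip. There I relied on overlays of the expected positions drawn on the pictures, which matched to about 1 mm.

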